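# Wedge the dock's sprung catch open and draw out the calibration plate

### The job

Take the calibration plate out of its dock. You have only one hand, so first push the wooden wedge along the table, tip first, under the lift bar of the sprung catch until the wedge's shoulder butts against the bar (feel for it, do not ram it), and let go so that the wedge alone holds the catch up. Then draw the plate by its pull tab towards the front until it is wholly clear of rails and catch, and leave it lying flat on the dock's deck, with the wedge still fully home and the tub, carton and phone where they were.

Things in the scene. Friction and masses are not known exactly. Their poses are not given: they have to be found in the camera images.
- dock: Fixed dock: dark steel deck 330 x 175 x 12 mm, in its own frame x -230 to +100, y -105 to +70, origin on the table. Its carrier slides along x; -x is the front, where it comes out. Rails (x -18 to +80, 29 mm high) hold its side edges down. LIFT BAR of the catch: 10 mm round rod along y over bare table, y 84 to 190, underside 14 mm up when down, clamped by hand at x -30 +-15 mm: feel where
- catch (a joint): Angle of the sprung catch, rad: 0 = down (latched), grows as it lifts. A 10 mm steel rod hinged on a 46 mm high block at dock x -30, y -85, crossing before the rails (underside 29 mm over the table) to a slotted strap at y 72 to 78; a nose plate at y 25 to 51 hangs before the carrier. Nose clear above 0.07; about 0.1 on the wedge's land. Spring: about 5 N at the lift bar; it drops shut when let go
- wedge_heel (a point): Centre of the heel of the loose wooden wedge, 26 mm over the table; its x points to the thin tip, z up. Wedge 140 x 40 wide, 0.14 kg. From the back: heel block 30 long, 52 high, to hold or push; shoulder, an upright 16 mm step (15 mm in +x of this point); flat land 25 long, 36 high; ramp 85 long down to a 4 mm tip. Needs 5 to 18 N to drive under the bar, less on the land
- wedge_shoulder (a point): Foot of the wedge's shoulder, where the step meets the land, mid-width, 36 mm over the table; axes as wedge_heel. Fully home, the shoulder touches the lift bar and this point is 5 mm in front (dock -x) of the bar's axis (bar_mid, whose pose is not given). The bar lifts but does not give along x. Good line for the wedge: its middle at dock y +140, which leaves 35 mm for a finger beside the strap
- plate_mid (a point): Centre of the loose carrier's frame, 5 mm above its underside: aluminium frame 100 (x) x 110 (y) x 10 mm with a white dotted calibration plate on top, 0.35 kg in all; axes as the dock's when in place. It starts latched in the rails at about x +30, y 0 of the dock, underside on the deck, 12 mm over the table. Rails: 2 mm play above, 1.5 at each side
- tab (a point): Middle of the carrier's upright pull tab, 22 mm above the carrier's underside and 115 mm in front (-x) of the frame's centre. Tab 8 mm thick (x), 44 wide (y), top 34 mm above the underside (46 mm over the table), at the end of a tongue 30 wide, 10 thick that runs under the rod. About 45 mm of room between tab and rod
- tub_center (a point): Centre of a round green plastic tub, 98 mm across, 46 high; leave alone
- carton_center (a point): Centre of a small carton 140 x 38 x 38 mm, lying; leave alone
- phone_center (a point): Centre of a phone 150 x 72 x 9 mm, lying; leave alone
There are look-alikes about, which are no part of the job. Of the things shaped like the part that bears wedge_heel, the wooden one is meant.

How it is judged:
By the outcome, as a careful person would: the job done as asked, in the order asked, and still so for the second after the job is handed in, with the robot touching nothing.
It also fails if it takes over 58 s, if anything falls off the work surface, if the arm or the gripper's body presses on something with over 40 N, if the wrist force passes 120 N, or if a joint passes its speed limit or range.

### The arm

A 6-joint arm with a two-finger parallel gripper is mounted at the origin on the work surface. World frame = base frame: x ahead of the robot, y to its left, z up, the work surface at z = 0. Lengths are in m, angles in rad, forces in N, time in s.
With the tool pointing down it reaches from about 0.25 to 0.85 m from the base axis. Payload 12.5 kg.
Tool frame: the origin (TCP) lies midway between the tips of the shut fingers; the grasp point (between the pads) lies behind it (pinch_z is the z of the grasp point in the tool frame, in m); z points along the fingers, y is the line along which they close (so a half turn about z gives the same grasp; the last joint's range is limited). The gripper opens to 93 mm and grips with 3 to 60 N. Pads are 15 mm wide; open, the fingers measure 128 mm over their backs; the gripper's body (75 mm by 188 mm) begins 65 mm behind the grasp point.
Start: joints at [-1.36, 0.351, 1.652, -0, 1.139, -0.085], TCP at [0.16, -0.526, 0.219] pointing down, gripper open.
Joint ranges: [-2.75, 2.75], [-0.79, 2.1], [0.01, 2.65], [-1.57, 4.71], [0.07, 3.14], [-2.87, 2.87]. Speed limits (rad/s): [2.22, 2.22, 2.79, 3.14, 3.14, 3.14].

### API

Orientations are given as a unit quaternion [w, x, y, z].
In Python, from cell import get_state, read_camera, finish_job, pinch_z gives the robot as it stands.
- The arm moves only by the tool servo_tool, never from a script. Its argument "rows" is a list that holds one entry, the list of rows, each a list of 5 numbers: the opening, from -1 (shut) to 1 (fully open), so that 0 is half open, then the shift along the tool's x, y, z normalised to -1 to 1, where 1 is 0.2 m, then the turn about the tool's z normalised to -1 to 1, where 1 is 180 degrees. A call has 1 to 8 rows; each row is the pose to reach, as a shift and turn from the pose commanded when the call began, along the tool's axes at that moment, turning the shorter way round; what a row does not reach only later rows make up. A row lasts 1/12 s, in which the tool goes at most 41.7 mm and 7.16 degrees, less where a joint would pass 70% of its speed; a pose out of reach is approached as far as the arm can. A call with a number of a shift or a turn outside -1 to 1 is refused whole. A call with a gripper value outside its range is refused whole. The fingers move at their own pace and stop on an object; "squeeze" is the grip in N (left out, the last holds). Time passes only in rows, so rows that repeat a pose let the fingers close. It gives the time, the measured TCP pose, the force, the opening and the grip force at its end, in the units of the state.
- get_state(): the state, without advancing time (a new reading comes with each control period).
- read_camera(name): name is "scene" or "top" or "wrist"; returns a dict with "image" (480x640x3 uint8, red, green, blue), "z_map" (480x640 float32, m along the optical axis (not along the pixel's ray), 0 where there is no reading), "fx", "fy", "cx", "cy" (pixels), "position" and "attitude" of the camera in the world. Camera axes: x right, y down, z forward; pixel columns grow to the right and rows downward; lengths in m; the calibration is good to about 2 mm. A picture is of the moment at which its call begins.
- finish_job(): hands the job in; it is judged then, once.
The state is a dict: "clock": time; "q": joint angles; "joint_vel": joint speeds; "joint_torque": joint torques, N m; "position": TCP position; "tool_rot": TCP orientation; "ft_force": force on the tool from outside, world axes, zero at the start; "ft_torque": the same for the moment, N m; "finger_gap": finger opening in m; "finger_force": force on a finger pad.
Only numpy, scipy, OpenCV 4.12 (cv2) and the standard library are available. Lean on these libraries where they do the work, as an engineer would, in place of code of your own. Each camera call takes 0.05 s, during which the arm holds its last target. There are 200 camera calls.

## Working session

There is one attempt and no reset: what is moved stays moved. The work goes in short steps, Python scripts to look and compute and a tool call to move; the robot and the scene stay as the last step left them, time stands still between calls to the robot, and variables do not carry over. Pictures are saved under pics/ and viewed, at most 10 in all, crops included, and the job is handed in when it is done.

Besides the shell and the picture viewer there is one more tool, called after "Request:" by a JSON object that holds its "method" and its "body", one argument or row to a line. servo_tool: Moves the arm, as the interface text tells. Its arguments: {"type":"object","properties":{"rows":{"type":"array","items":{"type":"array","items":{"type":"array","items":{"type":"number"}}}},"squeeze":{"type":"number"}},"required":["rows"]}

```bash
ls; mkdir -p pics; cat > h.py <<'E'
import numpy as np, cv2
from cell import get_state, read_camera, finish_job, pinch_z
from scipy.spatial.transform import Rotation as R
def Rc(c):
    a=np.array(c["attitude"],float)
    return a if a.shape==(3,3) else R.from_quat(a[[1,2,3,0]]).as_matrix()
def ray(c,u,v,z):
    d=Rc(c)@np.array([(u-c["cx"])/c["fx"],(v-c["cy"])/c["fy"],1.]);p=np.array(c["position"]);return p+d*(z-p[2])/d[2]
def cloud(c):
    v,u=np.mgrid[:480,:640];Z=c["z_map"]
    P=np.stack([(u-c["cx"])/c["fx"]*Z,(v-c["cy"])/c["fy"]*Z,Z],-1)
    return P@Rc(c).T+np.array(c["position"])
E
python3 - <<'E'
from h import *
import pickle
for n in ["top","scene"]:
    c=read_camera(n);cv2.imwrite(f"pics/{n}0.png",c["image"][:,:,::-1]);pickle.dump(c,open(n+"0.pkl","wb"))
    print(n,c["position"],c["attitude"],c["fx"])
print(get_state(),pinch_z)
E
```

```text
pics
top [0.39327881 0.01702989 1.26464487] [-0.03374021  0.70880438 -0.7041943   0.0238398 ] 544.5348584153384
scene [ 1.16414153 -0.26236858  1.11899632] [-0.24388404  0.80563696  0.51422147 -0.16445648] 547.5877546475646
{'clock': 0.1, 'q': array([-1.35963680e+00,  3.51180514e-01,  1.65234635e+00, -3.07061512e-05,
        1.13909226e+00, -8.45954080e-02]), 'joint_vel': array([ 0.0011883 , -0.00049014, -0.00276885, -0.00067359,  0.0006036 ,
       -0.00094034]), 'joint_torque': array([ 4.63782053e-04, -4.98028493e+01, -2.85703254e+01,  7.00378767e-02,
        2.39342521e-02, -3.65406572e-05]), 'position': array([ 0.16025984, -0.52581695,  0.21816149]), 'tool_rot': array([-5.11324971e-04,  9.89084960e-01,  1.47345439e-01, -4.63701148e-05]), 'ft_force': array([ 0.30165879,  0.10561773, -0.11909295]), 'ft_torque': array([-0.03444242,  0.02041498,  0.00877084]), 'finger_force': 0.0, 'finger_gap': 0.09286171024601869} -0.0188
```

View pics/top0.png

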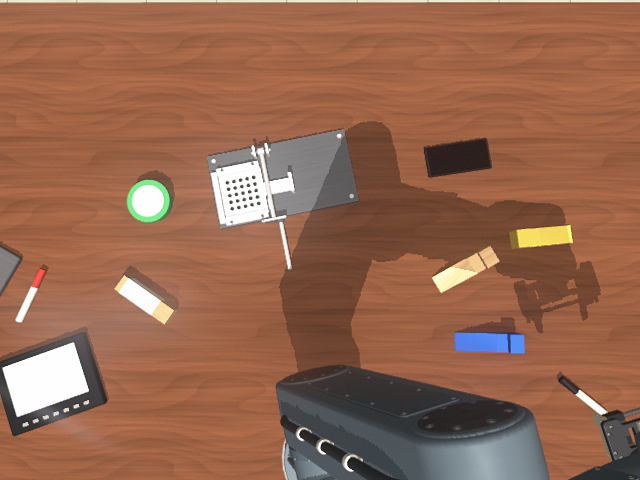

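View pics/scene0.png

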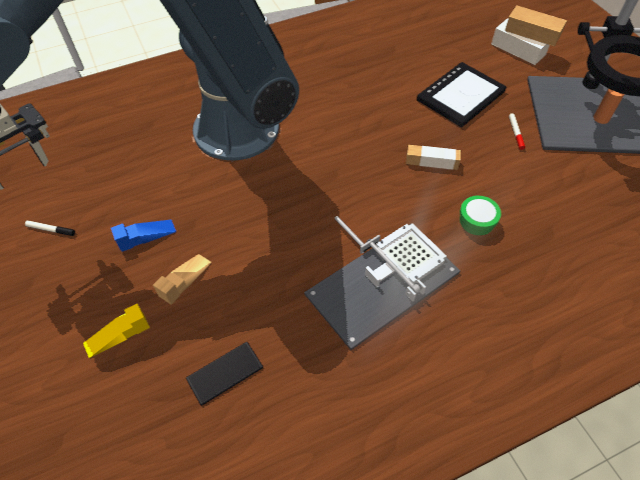

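The wedge-shaped candidates in the top view are wooden (465,270), blue (490,343) and yellow (540,237). By the description I choose the wooden one, whose tip points lower-left at (437,285) and heel upper-right at (490,258). The dock's front is to the image right. The lift bar runs from (278,218) to (290,268).

```bash
cat > m.py <<'E'
from h import *
import pickle
c=pickle.load(open("top0.pkl","rb"));I=c["image"];P=cloud(c);hsv=cv2.cvtColor(I,cv2.COLOR_RGB2HSV)
z=P[...,2]
print("table z",np.median(z[300:340,360:420]), "noise",z[300:340,360:420].std())
def crop(m,x0,x1,y0,y1):
    o=np.zeros(m.shape,bool);o[y0:y1,x0:x1]=m[y0:y1,x0:x1];return o
w=crop(z>0.003,425,505,242,298)&(hsv[...,1]<170)
n,l,s,_=cv2.connectedComponentsWithStats(w.astype(np.uint8));k=1+s[1:,4].argmax();w=l==k
xy=P[w]; r=cv2.minAreaRect((xy[:,:2]*1000).astype(np.float32));print("wedge",r,s[k],xy[:,2].max())
b=cv2.boxPoints(r);print(b)
hb=xy[xy[:,2]>0.045];ln=xy[(xy[:,2]>.033)&(xy[:,2]<.039)]
for a in(hb,ln):print(len(a),a.mean(0),cv2.minAreaRect((a[:,:2]*1000).astype(np.float32)))
# dock deck
d=crop((z>0.006)&(z<.3),195,370,110,290)
n,l,s,_=cv2.connectedComponentsWithStats(d.astype(np.uint8));k=1+s[1:,4].argmax();d=l==k
deck=d&(z<.017)&(P[...,2]>.007)&(hsv[...,2]<130)
xy=P[deck];r=cv2.minAreaRect((xy[:,:2]*1000).astype(np.float32));print("deck",r,np.median(xy[:,2]));print(cv2.boxPoints(r))
cv2.imwrite("pics/crop.png",np.hstack([cv2.resize(I[235:305,420:510],None,fx=4,fy=4)[:,:,::-1],cv2.resize(I[135:205,200:300],None,fx=4,fy=4)[:,:,::-1]]))
for u,v in[(149,201),(145,299),(458,157)]:print("obst",P[v,u])
print("image axes",Rc(c)[:,0],Rc(c)[:,1])
bar=crop((z>.006)&(z<.1),265,300,222,280);print("bar px",bar.sum());
pts=P[bar];print(pts[:,:].min(0),pts.max(0),np.median(pts[:,2]));print(cv2.fitLine((pts[:,:2]*1000).astype(np.float32),cv2.DIST_HUBER,0,.01,.01).ravel())
E
python3 m.py
```

```text
table z -0.00019154934527787493 noise 0.09287747877880936
wedge ((400.7259521484375, -179.95809936523438), (80.35171508789062, 385.9825134277344), 13.924619674682617) [ 432  245   68   48 1254] 1.2646448652503657
[[ 315.28833     -2.3063688]
 [ 408.17316   -376.94608  ]
 [ 486.16357   -357.60983  ]
 [ 393.27875     17.029877 ]]
265 [ 0.45136009 -0.3215385   0.08372015] ((414.55401611328125, -169.40818786621094), (45.09563064575195, 372.5768127441406), 13.4114351272583)
232 [ 0.43710302 -0.3034721   0.03574971] ((440.58984375, -309.6996765136719), (40.106224060058594, 75.90499114990234), 30.57178497314453)
deck ((586.865234375, 124.10497283935547), (276.24896240234375, 329.42138671875), 11.699267387390137) 0.011629633373418491
[[418.21106  257.3857  ]
 [485.0094   -65.192085]
 [755.5194    -9.175766]
 [688.72107  313.40204 ]]
obst [0.57425789 0.43342426 0.04373163]
obst [0.35266959 0.43676936 0.03863706]
obst [ 0.68596797 -0.27513885  0.01191399]
image axes [ 0.00708411 -0.99988073 -0.01372383] [-0.99666329 -0.00594398 -0.08140612]
bar px 224
[0.40235386 0.09387415 0.00605205] [0.53069234 0.17140277 0.02917431] 0.02208023072103149
[9.7683871e-01 2.1397693e-01 4.7675690e+02 1.2385494e+02]
```

View pics/crop.png

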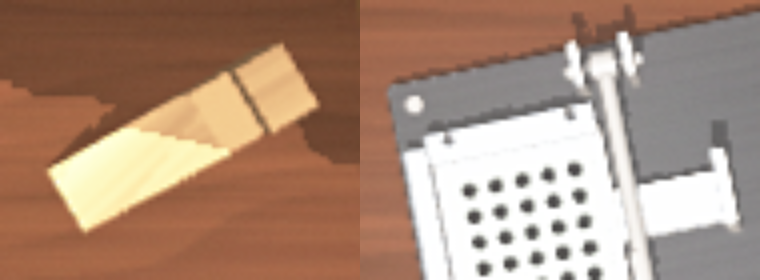

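The left crop confirms a wood-coloured wedge with step and heel block at upper right and thin tip at lower left. The right crop shows the plate, the rod across it, and the tab at (728,185), which is about (292,181) in the full image.

```bash
cat > m2.py <<'E'
from h import *
import pickle
c=pickle.load(open("top0.pkl","rb"));I=c["image"];P=cloud(c);hsv=cv2.cvtColor(I,cv2.COLOR_RGB2HSV);z=np.where(c["z_map"]>0,P[...,2],-1)
def crop(m,x0,x1,y0,y1):
    o=np.zeros(m.shape,np.uint8);o[y0:y1,x0:x1]=m[y0:y1,x0:x1];return o
def big(m):
    n,l,s,_=cv2.connectedComponentsWithStats(m);return l==1+s[1:,4].argmax()
def rect(m,zz):
    cs,_=cv2.findContours(m.astype(np.uint8),cv2.RETR_EXTERNAL,cv2.CHAIN_APPROX_NONE);q=max(cs,key=cv2.contourArea)[:,0]
    w=np.array([ray(c,u,v,zz)[:2]*1000 for u,v in q],np.float32);r=cv2.minAreaRect(w);print(r);print(cv2.boxPoints(r))
# deck
m=crop((hsv[...,1]<90)&((z>0.006)&(z<.06)),195,370,110,290);m=big(cv2.morphologyEx(m,cv2.MORPH_OPEN,np.ones((9,9))));print("deck");rect(m,.012)
# wedge
w=crop((z>.003)&(z<.06),425,505,242,298);w=big(w);p=P[w]
print("wedge",cv2.minAreaRect((p[:,:2]*1000).astype(np.float32)),"\n",cv2.boxPoints(cv2.minAreaRect((p[:,:2]*1000).astype(np.float32))))
for lo,hi in((.047,.056),(.0335,.0385)):
    a=p[(p[:,2]>lo)&(p[:,2]<hi)];print(len(a),a.mean(0),cv2.minAreaRect((a[:,:2]*1000).astype(np.float32)))
# plate frame + tab
t=crop((z>.040)&(z<.06),275,305,165,200);a=P[big(t)];print("tabtop",len(a),a.mean(0),cv2.minAreaRect((a[:,:2]*1000).astype(np.float32)))
bar=crop((z>.010)&(z<.1),265,300,222,280);bar=big(bar);pts=P[bar]
f=cv2.fitLine((pts[:,:2]*1000).astype(np.float32),cv2.DIST_HUBER,0,.01,.01).ravel();print("bar",f,pts.min(0),pts.max(0),np.percentile(pts[:,2],[50,80,95]))
E
python3 m2.py
```

```text
deck
((629.4563598632812, 133.643798828125), (183.89260864257812, 328.14190673828125), 11.717652320861816)
[[506.1052   275.62228 ]
 [572.7472   -45.681244]
 [752.8075    -8.334686]
 [686.1655   312.96884 ]]
wedge ((425.19012451171875, -290.4932556152344), (49.62163543701172, 160.30796813964844), 29.846363067626953) 
 [[ 363.77942 -233.31839]
 [ 443.56085 -372.36362]
 [ 486.60083 -347.66812]
 [ 406.8194  -208.6229 ]]
242 [ 0.45288832 -0.3308239   0.05158683] ((452.89654541015625, -330.783935546875), (40.10335922241211, 30.966136932373047), 31.209070205688477)
190 [ 0.43810799 -0.30397168  0.03598623] ((440.58984375, -309.6996765136719), (40.106224060058594, 75.90499114990234), 30.57178497314453)
tabtop 65 [0.62055907 0.11102294 0.04556361] ((621.1229858398438, 111.08393096923828), (43.55980682373047, 7.677274227142334), 11.863576889038086)
bar [9.7776270e-01 2.0971437e-01 4.7701959e+02 1.2387788e+02] [0.42269558 0.11004821 0.01327521] [0.53063756 0.14404755 0.02917431] [0.02219813 0.02449406 0.0270635 ]
```

Request:
{"method": "servo_tool", "body": {
  "rows": [
    [[0.6,0.9,-0.27,0.0,-0.3],[0.6,0.9,-0.27,0.0,-0.3],[0.6,0.9,-0.27,0.0,-0.3],[0.6,0.9,-0.27,0.0,-0.3],[0.6,0.9,-0.27,0.0,-0.3],[0.6,0.9,-0.27,0.0,-0.3],[0.6,0.9,-0.27,0.0,-0.3],[0.6,0.9,-0.27,0.0,-0.3]]
  ]
}}

```text
clock: 0.77
position: [0.3172, -0.4214, 0.2184]
tool_rot: [-0.0, 0.812, 0.584, -0.0]
ft_force: [0.1, 0.5, -0.2]
finger_gap: 0.0743
finger_force: 0.0
```

```bash
cat > to.py <<'E'
# usage: to.py x y z yaw_y(deg)  (mm) or "d" dockx docky z yaw -> shift in tool units
import sys
from h import *
O=np.array([603.5,195.]);a=np.radians(101.7);ex=np.array([np.cos(a),np.sin(a)]);ey=np.array([-ex[1],ex[0]])
s=get_state();q=s["tool_rot"];M=R.from_quat(q[[1,2,3,0]]).as_matrix();p=s["position"]*1000
yaw=np.degrees(np.arctan2(M[1,1],M[0,1]))
A=sys.argv[1:]
d=p[:2]-O
print("t",s["clock"],"tcp",p.round(1),"dock",(d@ex).round(1),(d@ey).round(1),"yaw",yaw.round(2),"tilt z",M[:,2].round(4),"F",s["ft_force"].round(1),"q",s["q"].round(2),"gap",s["finger_gap"],s["finger_force"])
F=s["ft_force"][:2];print("F dock",F@ex,F@ey)
if A:
    dk=A[0]=="d";v=np.array(list(map(float,A[1:] if dk else A)))
    xy=O+v[0]*ex+v[1]*ey if dk else v[:2]
    t=M.T@(np.array([*xy,v[2]])-p)/200
    print("shift",t.round(4),"turn",round(-((v[3]-yaw+180)%360-180)/180,4))
E
python3 to.py 452.9 -330.8 150 30.4
```

```text
t 0.7667 tcp [ 317.2 -421.4  218.4] dock -545.6 405.4 yaw -18.58 tilt z [-4.e-04  5.e-04 -1.e+00] F [ 0.1  0.5 -0.2] q [-1.01  0.31  1.71 -0.    1.12 -0.69] gap 0.07431122088633905 0.0
F dock 0.48300534588533806 -0.1711027528863462
shift [0.6456 0.499  0.3418] turn -0.2721
```

Request:
{"method": "servo_tool", "body": {
  "rows": [
    [[0.6,0.645,0.5,0.25,-0.27],[0.6,0.645,0.5,0.25,-0.27],[0.6,0.645,0.5,0.25,-0.27],[0.6,0.645,0.5,0.25,-0.27],[0.6,0.645,0.5,0.25,-0.27],[0.6,0.645,0.5,0.25,-0.27],[0.6,0.645,0.5,0.25,-0.27],[0.6,0.645,0.5,0.25,-0.27]]
  ]
}}

```text
clock: 1.43
position: [0.4534, -0.3323, 0.1682]
tool_rot: [-0.0, 0.501, 0.865, 0.0]
ft_force: [0.2, 0.1, -0.4]
finger_gap: 0.0741
finger_force: 0.0
```

```bash
python3 - <<'E'
from h import *
c=read_camera("wrist");cv2.imwrite("pics/wr.png",c["image"][:,:,::-1])
E
python3 to.py 452.9 -330.8 14 30.4
```

```text
t 1.4833 tcp [ 453.3 -332.5  168.3] dock -486.1 254.0 yaw 29.46 tilt z [-5.e-04  4.e-04 -1.e+00] F [-0.7 -0.8  0.3] q [-0.72  0.43  1.67 -0.    1.04 -1.23] gap 0.07436389781340605 0.0
F dock -0.6230661075105398 0.8206513065141091
shift [0.008  0.0024 0.7717] turn -0.0052
```

View pics/wr.png

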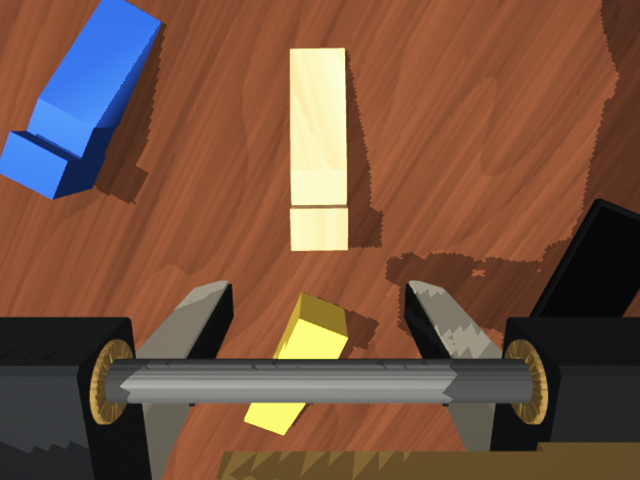

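The wrist view shows the wooden wedge at (318,150), upright and centred between the finger tips (about 230 and 408). Blue is at the left and yellow is behind. Going down.

Request:
{"method": "servo_tool", "body": {
  "rows": [
    [[0.6,0.008,0.002,0.2,-0.005],[0.6,0.008,0.002,0.4,-0.005],[0.6,0.008,0.002,0.55,-0.005],[0.6,0.008,0.002,0.65,-0.005],[0.6,0.008,0.002,0.72,-0.005],[0.6,0.008,0.002,0.76,-0.005],[0.6,0.008,0.002,0.76,-0.005],[0.6,0.008,0.002,0.76,-0.005]]
  ]
}}

```text
clock: 2.15
position: [0.4531, -0.3313, 0.017]
tool_rot: [0.0, 0.497, 0.868, -0.0]
ft_force: [0.1, -0.0, -0.0]
finger_gap: 0.0742
finger_force: 0.0
```

Request:
{"method": "servo_tool", "body": {
  "rows": [
    [[-0.5,0,0,0,0],[-0.5,0,0,0,0],[-0.5,0,0,0,0],[-0.5,0,0,0,0],[-0.5,0,0,0,0],[-0.5,0,0,0,0],[-0.5,0,0,0,0],[-0.5,0,0,0,0]]
  ],
  "squeeze": 30
}}

```text
clock: 2.82
position: [0.4531, -0.3312, 0.0169]
tool_rot: [0.0, 0.497, 0.868, -0.0]
ft_force: [-0.1, 0.3, 3.7]
finger_gap: 0.0399
finger_force: 30.0
```

```bash
python3 to.py d -194 140 46 11.7
```

```text
t 2.8167 tcp [ 453.1 -331.2   16.9] dock -484.7 254.0 yaw 30.44 tilt z [ 2.e-04 -2.e-04 -1.e+00] F [-0.1  0.3  3.7] q [-0.71  0.65  1.75  0.    0.74 -1.25] gap 0.03990410418303035 30.000727772712708
F dock 0.33411190477992736 -0.013962537598196033
shift [ 1.1933  1.0068 -0.1459] turn 0.1041
```

Request:
{"method": "servo_tool", "body": {
  "rows": [
    [[-0.5,0,0,-0.08,0],[-0.5,0,0,-0.15,0],[-0.5,0.1,0.08,-0.15,0.02],[-0.5,0.22,0.18,-0.15,0.04],[-0.5,0.34,0.28,-0.15,0.06],[-0.5,0.46,0.38,-0.15,0.08],[-0.5,0.58,0.48,-0.15,0.104],[-0.5,0.7,0.58,-0.15,0.104]]
  ]
}}

```text
clock: 3.48
position: [0.4819, -0.1501, 0.0465]
tool_rot: [-0.0, 0.633, 0.774, -0.0]
ft_force: [0.5, -0.4, -1.3]
finger_gap: 0.0396
finger_force: 30.0
```

```bash
python3 to.py d -194 140 46 11.7
```

```text
t 3.4833 tcp [ 481.9 -150.1   46.5] dock -313.3 189.1 yaw 11.45 tilt z [-2.e-04  1.e-04 -1.e+00] F [ 0.5 -0.4 -1.3] q [-0.39  0.53  1.9   0.    0.72 -0.59] gap 0.039634373594673276 29.999776482582092
F dock -0.45216283723619005 -0.4282379142009298
shift [0.5976 0.2427 0.0025] turn -0.0014
```

Request:
{"method": "servo_tool", "body": {
  "rows": [
    [[-0.5,0.12,0.05,0,0],[-0.5,0.24,0.1,0,0],[-0.5,0.36,0.15,0,0],[-0.5,0.48,0.2,0,0],[-0.5,0.55,0.23,0,0],[-0.5,0.58,0.24,0,0],[-0.5,0.58,0.24,0,0],[-0.5,0.58,0.24,0,0]]
  ]
}}

```text
clock: 4.15
position: [0.5053, -0.0287, 0.0465]
tool_rot: [-0.0, 0.631, 0.776, -0.0]
ft_force: [-0.1, -0.6, -1.5]
finger_gap: 0.0397
finger_force: 30.0
```

```bash
python3 to.py d -194 140 17 11.7
python3 - <<'E'
from h import *
import pickle
c=read_camera("top");pickle.dump(c,open("top1.pkl","wb"))
cv2.imwrite("pics/t1.png",cv2.resize(c["image"][110:290,200:430,::-1],None,fx=3,fy=3))
E
```

```text
t 4.15 tcp [505.3 -28.7  46.5] dock -199.1 141.5 yaw 11.75 tilt z [-3.e-04 -1.e-04 -1.e+00] F [-0.1 -0.6 -1.5] q [-0.15  0.53  1.89 -0.    0.72 -0.35] gap 0.039706776478216056 29.999728202819824
F dock -0.529411651264228 0.20961858244057685
shift [0.0256 0.0078 0.1476] turn 0.0003
```

View pics/t1.png

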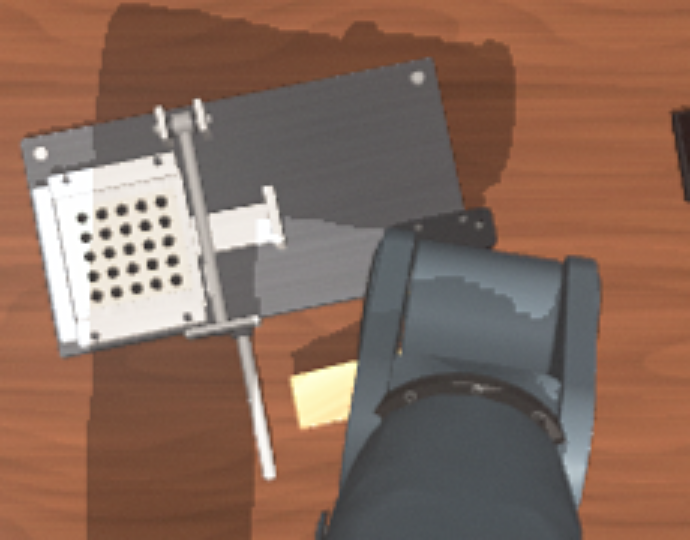

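The crop shows the wedge tip edge at about (293,400), some 12 mm short of the lift bar at (257,400). It is aligned and midway between strap and bar end. Now lowering it to the table and pushing.

Request:
{"method": "servo_tool", "body": {
  "rows": [
    [[-0.5,0,0,0.05,0],[-0.5,0,0,0.1,0],[-0.5,0,0,0.135,0],[-0.5,0,0,0.148,0],[-0.5,0,0,0.148,0],[-0.5,0.02,0,0.148,0],[-0.5,0.05,0,0.148,0],[-0.5,0.07,0,0.148,0]]
  ]
}}

```text
clock: 4.87
position: [0.5024, -0.0142, 0.0166]
tool_rot: [-0.0, 0.631, 0.776, -0.0]
ft_force: [0.8, -0.1, -1.5]
finger_gap: 0.0399
finger_force: 30.0
```

```bash
python3 to.py d -66 140 17 11.7
```

```text
t 4.8667 tcp [502.4 -14.2  16.6] dock -184.3 141.5 yaw 11.7 tilt z [-4.e-04  1.e-04 -1.e+00] F [ 0.8 -0.1 -1.5] q [-0.12  0.58  1.91  0.    0.65 -0.33] gap 0.03991218787456679 29.998006224632263
F dock -0.26914761565506945 -0.7874836359742922
shift [ 0.5917  0.0074 -0.0018] turn 0.0
```

Request:
{"method": "servo_tool", "body": {
  "rows": [
    [[-0.5,0.04,0.001,0.003,0],[-0.5,0.08,0.002,0.003,0],[-0.5,0.12,0.003,0.003,0],[-0.5,0.16,0.004,0.003,0],[-0.5,0.2,0.005,0.003,0],[-0.5,0.24,0.006,0.003,0],[-0.5,0.28,0.007,0.003,0],[-0.5,0.32,0.007,0.003,0]]
  ]
}}

```text
clock: 5.53
position: [0.4916, 0.0481, 0.0167]
tool_rot: [0.001, 0.631, 0.776, -0.0]
ft_force: [3.2, -16.4, 3.5]
finger_gap: 0.0399
finger_force: 30.0
```

```bash
python3 to.py d -66 140 17 11.7
```

```text
t 5.5333 tcp [491.6  48.1  16.7] dock -121.1 139.4 yaw 11.77 tilt z [ 0.0015 -0.0014 -1.    ] F [  3.2 -16.4   3.5] q [ 0.    0.57  1.93 -0.    0.64 -0.2 ] gap 0.0399299957185827 30.00102549791336
F dock -16.66206807639812 0.2249599176239902
shift [ 0.2755 -0.0027 -0.0022] turn 0.0004
```

Request:
{"method": "servo_tool", "body": {
  "rows": [
    [[-0.5,0.03,0,0,0],[-0.5,0.06,0,0,0],[-0.5,0.09,0,0,0],[-0.5,0.12,0,0,0],[-0.5,0.15,0,0,0],[-0.5,0.18,0,0,0],[-0.5,0.2,0,0,0],[-0.5,0.22,0,0,0]]
  ]
}}

```text
clock: 6.2
position: [0.4821, 0.0912, 0.0166]
tool_rot: [0.001, 0.631, 0.776, -0.0]
ft_force: [2.8, -13.8, 6.8]
finger_gap: 0.0399
finger_force: 30.0
```

```bash
python3 to.py d -66 140 17 11.7
```

```text
t 6.2 tcp [482.1  91.2  16.6] dock -77.0 139.9 yaw 11.76 tilt z [ 4.0e-04 -1.2e-03 -1.0e+00] F [  2.8 -13.8   6.8] q [ 0.09  0.56  1.94 -0.    0.64 -0.11] gap 0.039872676836531736 30.00021904706955
F dock -14.076816514151494 0.08584923801352637
shift [ 0.0552 -0.0005 -0.0021] turn 0.0004
```

Request:
{"method": "servo_tool", "body": {
  "rows": [
    [[-0.5,0.006,0,0,0],[-0.5,0.012,0,0,0],[-0.5,0.018,0,0,0],[-0.5,0.024,0,0,0],[-0.5,0.03,0,0,0]]
  ]
}}

```text
clock: 6.62
position: [0.4809, 0.097, 0.0166]
tool_rot: [0.0, 0.631, 0.776, -0.0]
ft_force: [1.7, -12.1, 6.7]
finger_gap: 0.0398
finger_force: 30.0
```

```bash
python3 to.py d -66 140 17 11.7
```

```text
t 6.6167 tcp [480.9  97.   16.6] dock -71.1 139.9 yaw 11.76 tilt z [ 4.0e-04 -1.1e-03 -1.0e+00] F [  1.7 -12.1   6.7] q [ 0.1   0.56  1.94 -0.    0.64 -0.1 ] gap 0.03976032946370777 29.99994456768036
F dock -12.184537574832712 0.7659532652491006
shift [ 0.0256 -0.0004 -0.0021] turn 0.0003
```

Request:
{"method": "servo_tool", "body": {
  "rows": [
    [[-0.5,0.005,0,0,0],[-0.5,0.01,0,0,0],[-0.5,0.015,0,0,0],[-0.5,0.02,0,0,0]]
  ]
}}

```text
clock: 6.95
position: [0.4801, 0.1009, 0.0166]
tool_rot: [0.0, 0.631, 0.776, -0.0]
ft_force: [2.1, -13.9, 7.3]
finger_gap: 0.04
finger_force: 30.0
```

Request:
{"method": "servo_tool", "body": {
  "rows": [
    [[-0.5,0.004,0,0,0],[-0.5,0.008,0,0,0],[-0.5,0.012,0,0,0]]
  ]
}}

```text
clock: 7.2
position: [0.4796, 0.1032, 0.0166]
tool_rot: [0.0, 0.631, 0.776, -0.0]
ft_force: [2.3, -12.8, 5.7]
finger_gap: 0.0399
finger_force: 30.0
```

```bash
python3 to.py d -66 140 17 11.7
python3 - <<'E'
from h import *
import pickle
c=read_camera("scene");I=c["image"];pickle.dump(c,open("s2.pkl","wb"))
cv2.imwrite("pics/s2.png",cv2.resize(I[180:350,250:480,::-1],None,fx=3,fy=3))
E
```

```text
t 7.2 tcp [479.6 103.2  16.6] dock -64.7 139.9 yaw 11.76 tilt z [ 3.0e-04 -1.1e-03 -1.0e+00] F [  2.3 -12.8   5.7] q [ 0.12  0.56  1.94 -0.    0.64 -0.09] gap 0.039910357915416035 30.000326335430145
F dock -13.023320223419896 0.32501243780746264
shift [-0.0063 -0.0003 -0.002 ] turn 0.0003
```

View pics/s2.png

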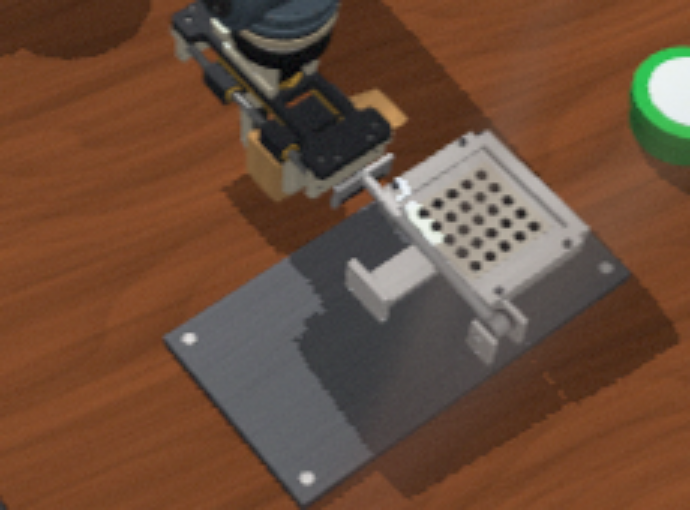

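The scene crop shows the wedge under the bar, its tip emerging at (385,105), with the strap and rod raised and the tab free at (368,288). The shoulder is hidden by the gripper, so I creep on and watch for a force rise.

Request:
{"method": "servo_tool", "body": {
  "rows": [
    [[-0.5,0.004,0,0,0],[-0.5,0.008,0,0,0]]
  ]
}}

```text
clock: 7.42
position: [0.4793, 0.1048, 0.0166]
tool_rot: [0.0, 0.631, 0.776, -0.0]
ft_force: [2.5, -13.7, 6.1]
finger_gap: 0.0397
finger_force: 30.0
```

Request:
{"method": "servo_tool", "body": {
  "rows": [
    [[-0.5,0.004,0,0,0],[-0.5,0.008,0,0,0]]
  ]
}}

```text
clock: 7.58
position: [0.4792, 0.1054, 0.0166]
tool_rot: [0.001, 0.631, 0.776, -0.001]
ft_force: [3.4, -28.7, 6.2]
finger_gap: 0.0396
finger_force: 30.0
```

Request:
{"method": "servo_tool", "body": {
  "rows": [
    [[-0.5,0.003,0,0,0],[-0.5,0.006,0,0,0]]
  ]
}}

```text
clock: 7.75
position: [0.479, 0.1059, 0.0166]
tool_rot: [0.001, 0.631, 0.776, -0.001]
ft_force: [4.4, -34.9, 4.9]
finger_gap: 0.0398
finger_force: 30.0
```

The force jumped from 14 to 35 N within 1 mm at the expected place, so the shoulder is butted. Releasing.

Request:
{"method": "servo_tool", "body": {
  "rows": [
    [[0.2,0,0,0,0],[0.2,0,0,0,0],[0.2,0,0,0,0],[0.2,0,0,0,0],[0.2,0,0,0,0],[0.2,0,0,0,0]]
  ]
}}

```text
clock: 8.25
position: [0.4784, 0.1082, 0.0164]
tool_rot: [-0.0, 0.631, 0.776, -0.0]
ft_force: [0.2, -0.4, -0.2]
finger_gap: 0.0561
finger_force: 0.0
```

Request:
{"method": "servo_tool", "body": {
  "rows": [
    [[0.2,0,0,-0.1,0],[0.2,0,0,-0.25,0],[0.2,0,0,-0.45,0],[0.2,0,0,-0.65,0],[0.2,0,0,-0.8,0],[0.2,0,0,-0.8,0]]
  ]
}}

```text
clock: 8.75
position: [0.4811, 0.1084, 0.1821]
tool_rot: [0.003, 0.631, 0.776, 0.003]
ft_force: [0.0, -0.6, 1.0]
finger_gap: 0.0559
finger_force: 0.0
```

```bash
python3 to.py d -90 0 177 -78.3
```

```text
t 8.75 tcp [481.1 108.4 182.1] dock -59.9 137.4 yaw 11.74 tilt z [ 0.009   0.0013 -1.    ] F [ 0.  -0.6  1. ] q [ 0.13  0.29  1.84  0.    1.   -0.08] gap 0.05594862613103738 0.0
F dock -0.602783925202257 0.1207785874413234
shift [-0.1508  0.6865  0.0317] turn 0.5002
```

```bash
python3 - <<'E'
from h import *
import pickle
c=read_camera("wrist");cv2.imwrite("pics/w3.png",c["image"][:,:,::-1]);pickle.dump(c,open("w3.pkl","wb"))
E
```

```text
(no output)
```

View pics/w3.png

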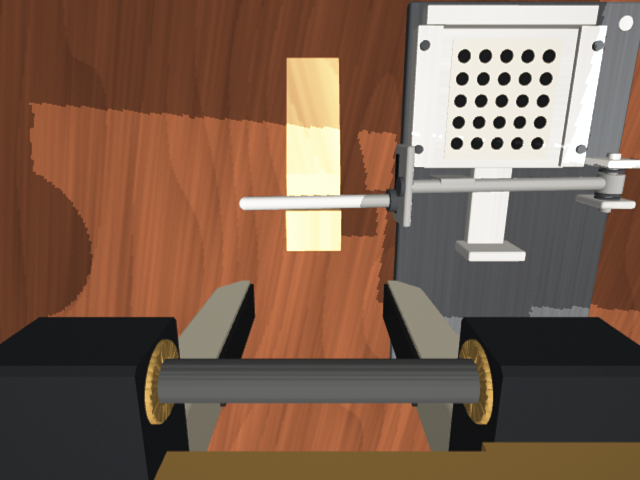

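The wrist view shows the bar (rows 196–210) directly against the heel block (rows 210–250) at column 313, and the catch held up. The tab is at (490,250). I'll check the gap numerically and measure the tab.

```bash
python3 - <<'E'
from h import *
import pickle
c=pickle.load(open("w3.pkl","rb"));P=cloud(c)*1000;z=np.where(c["z_map"]>0,P[...,2],-999)
O=np.array([603.5,195.]);a=np.radians(101.7);ex=np.array([np.cos(a),np.sin(a)]);ey=np.array([-ex[1],ex[0]])
X=(P[...,:2]-O)@ex;Y=(P[...,:2]-O)@ey
for u in(300,313,328):
    print(u,[(v,round(X[v,u],1),round(float(z[v,u]),1)) for v in range(186,258,4)])
print("Y heel",[(u,round(Y[230,u],1),round(float(z[230,u]),1)) for u in range(280,350,6)])
m=(z>40)&(z<52);m[:,:440]=0;m[:225]=0;m[:,540:]=0;m[275:]=0
p=P[m];print("tab",m.sum(),X[m].mean(),Y[m].mean(),Y[m].min(),Y[m].max(),X[m].min(),X[m].max(),p.mean(0),cv2.minAreaRect(p[:,:2].astype(np.float32)))
m=(z>25)&(z<60);m[:,:240]=0;m[:190]=0;m[:,285:]=0;m[220:]=0
print("bar free end",m.sum(),X[m].mean(),np.percentile(z[m],95))
E
python3 to.py d -85 0 180 -78.3
```

```text
300 [(186, np.float64(-32.7), 35.3), (190, np.float64(-35.8), 35.0), (194, np.float64(-38.7), 35.8), (198, np.float64(-39.8), 47.0), (202, np.float64(-42.3), 49.8), (206, np.float64(-45.4), 49.1), (210, np.float64(-48.7), 47.6), (214, np.float64(-50.7), 52.3), (218, np.float64(-53.6), 52.6), (222, np.float64(-56.5), 53.0), (226, np.float64(-59.8), 51.8), (230, np.float64(-62.4), 53.4), (234, np.float64(-65.5), 53.4), (238, np.float64(-69.2), 50.8), (242, np.float64(-72.0), 51.9), (246, np.float64(-75.1), 51.8), (250, np.float64(-78.0), 52.6), (254, np.float64(-97.6), 0.6)]
313 [(186, np.float64(-32.6), 35.8), (190, np.float64(-35.6), 36.0), (194, np.float64(-38.8), 35.5), (198, np.float64(-39.9), 46.6), (202, np.float64(-42.5), 48.6), (206, np.float64(-45.9), 46.5), (210, np.float64(-48.2), 50.1), (214, np.float64(-50.8), 51.8), (218, np.float64(-53.7), 52.4), (222, np.float64(-56.6), 52.8), (226, np.float64(-59.6), 52.6), (230, np.float64(-62.4), 53.8), (234, np.float64(-65.4), 53.9), (238, np.float64(-69.1), 51.2), (242, np.float64(-71.9), 52.5), (246, np.float64(-74.8), 52.9), (25
[... 924 characters left out ...]
.1), 52.4), (334, np.float64(124.7), 52.1), (340, np.float64(120.3), 52.5), (346, np.float64(111.7), 0.1)]
tab 678 -84.61525956844976 0.38688622007218765 -23.191238537504187 21.1831775295815 -89.95843670531602 -81.17924514412456 [620.28005182 112.06435209  45.76320001] ((621.837646484375, 111.401611328125), (44.377445220947266, 8.745309829711914), 11.804713249206543)
bar free end 591 -42.745304915886 53.02738301222362
t 8.8 tcp [480.  108.2 179.1] dock -59.9 138.6 yaw 11.74 tilt z [ 5.6e-03  8.0e-04 -1.0e+00] F [ 0.7 -0.2 -0.3] q [ 0.13  0.29  1.84  0.    1.   -0.08] gap 0.05566545432684454 0.0
F dock -0.332353935245771 -0.6034129374717557
shift [-1.258e-01  6.927e-01 -6.000e-04] turn 0.5002
```

The wedge is home: the heel spans dock x −78 to −48, and the bar axis is at −43. Next, the tab at dock (−85, 0).

Request:
{"method": "servo_tool", "body": {
  "rows": [
    [[-0.3,-0.126,0.69,0,0.3],[-0.3,-0.126,0.69,0,0.3],[-0.3,-0.126,0.69,0,0.3],[-0.3,-0.126,0.69,0,0.3],[-0.3,-0.126,0.69,0,0.3],[-0.3,-0.126,0.69,0,0.3],[-0.3,-0.126,0.69,0,0.3],[-0.3,-0.126,0.69,0,0.3]]
  ]
}}

```text
clock: 9.47
position: [0.6182, 0.1113, 0.1741]
tool_rot: [-0.0, 0.916, 0.401, -0.001]
ft_force: [0.3, 0.0, 0.1]
finger_gap: 0.0322
finger_force: 0.0
```

Request:
{"method": "servo_tool", "body": {
  "rows": [
    [[-0.3,0,0,0,0.2],[-0.3,0,0,0,0.2],[-0.3,0,0,0,0.2],[-0.3,0,0,0,0.2],[-0.3,0,0,0,0.2],[-0.3,0,0,0,0.2],[-0.3,0,0,0,0.2]]
  ]
}}

```text
clock: 10.05
position: [0.6183, 0.1113, 0.1749]
tool_rot: [-0.0, 0.995, 0.104, -0.001]
ft_force: [-0.6, 0.0, 0.6]
finger_gap: 0.0323
finger_force: 0.0
```

```bash
python3 to.py d -85 0 27 -78.3

```

```text
t 10.05 tcp [618.3 111.3 174.9] dock -85.0 2.5 yaw -78.06 tilt z [-2.1e-03 -1.0e-04 -1.0e+00] F [-0.6  0.   0.6] q [0.1  0.54 1.48 0.   1.13 1.47] gap 0.03232796412768286 0.0
F dock 0.16300488569736613 0.5643810968162539
shift [1.390e-02 5.000e-04 7.397e-01] turn 0.0013
```

Request:
{"method": "servo_tool", "body": {
  "rows": [
    [[-0.3,0.013,0,0.15,0.001],[-0.3,0.013,0,0.3,0.001],[-0.3,0.013,0,0.45,0.001],[-0.3,0.013,0,0.58,0.001],[-0.3,0.013,0,0.67,0.001],[-0.3,0.013,0,0.72,0.001],[-0.3,0.013,0,0.74,0.001],[-0.3,0.013,0,0.74,0.001]]
  ]
}}

```text
clock: 10.72
position: [0.6212, 0.1118, 0.0279]
tool_rot: [0.0, 0.995, 0.102, -0.0]
ft_force: [0.3, 0.9, -0.4]
finger_gap: 0.0327
finger_force: 0.0
```

Request:
{"method": "servo_tool", "body": {
  "rows": [
    [[-1,0,0,0,0],[-1,0,0,0,0],[-1,0,0,0,0],[-1,0,0,0,0],[-1,0,0,0,0],[-1,0,0,0,0]]
  ],
  "squeeze": 12
}}

```text
clock: 11.22
position: [0.6218, 0.112, 0.0292]
tool_rot: [-0.0, 0.995, 0.101, 0.001]
ft_force: [-1.1, 1.6, 6.6]
finger_gap: 0.0077
finger_force: 12.0
```

```bash
python3 to.py d -225 0 27 -78.3

```

```text
t 11.2167 tcp [621.8 112.   29.2] dock -85.0 -1.1 yaw -78.44 tilt z [ 1.1e-03  3.0e-04 -1.0e+00] F [-1.1  1.6  6.6] q [0.1  0.73 1.55 0.   0.86 1.47] gap 0.007662602921801212 12.000689059495926
F dock 1.7556253999711127 0.7907550061398682
shift [-0.0036  0.7002  0.0111] turn -0.0008
```

Closing lengthens the fingers and they press lightly on the tongue (6.6 N). I'll regrip a little higher.

Request:
{"method": "servo_tool", "body": {
  "rows": [
    [[-0.5,0,0,0,0],[-0.5,0,0,0,0],[-0.5,0,0,-0.02,0],[-0.5,0,0,-0.02,0],[-1,0,0,-0.02,0],[-1,0,0,-0.02,0],[-1,0,0,-0.02,0],[-1,0,0,-0.02,0]]
  ],
  "squeeze": 15
}}

```text
clock: 11.88
position: [0.6213, 0.1118, 0.0323]
tool_rot: [0.0, 0.995, 0.101, -0.0]
ft_force: [-0.1, -0.6, -0.1]
finger_gap: 0.0078
finger_force: 15.0
```

```bash
python3 to.py d -225 0 31 -78.3

```

```text
t 11.8833 tcp [621.3 111.8  32.3] dock -85.1 -0.6 yaw -78.45 tilt z [-2.e-04 -0.e+00 -1.e+00] F [-0.1 -0.6 -0.1] q [ 0.1   0.72  1.55 -0.    0.87  1.47] gap 0.007810010640366395 14.999997317790985
F dock -0.5254272095927357 0.1963643020176594
shift [-0.001   0.6997  0.0067] turn -0.0008
```

Request:
{"method": "servo_tool", "body": {
  "rows": [
    [[-1,0,0.02,0,0],[-1,0,0.04,0,0],[-1,0,0.06,0,0],[-1,0,0.08,0,0],[-1,0,0.1,0,0]]
  ]
}}

```text
clock: 12.3
position: [0.6254, 0.0917, 0.0324]
tool_rot: [-0.0, 0.995, 0.101, -0.0]
ft_force: [-1.0, 2.2, -0.5]
finger_gap: 0.008
finger_force: 15.0
```

```bash
python3 to.py d -225 0 32 -78.3

```

```text
t 12.3 tcp [625.4  91.7  32.4] dock -105.6 -0.5 yaw -78.46 tilt z [-2.e-04  1.e-04 -1.e+00] F [-1.   2.2 -0.5] q [0.07 0.72 1.55 0.   0.87 1.44] gap 0.008000893546293755 14.999648183584213
F dock 2.3264848064405528 0.5636642869589684
shift [-0.001   0.5972  0.0018] turn -0.0009
```

Only about 2 N, so it slides freely and the catch is clear. Pulling on.

Request:
{"method": "servo_tool", "body": {
  "rows": [
    [[-1,0,0.05,0,0],[-1,0,0.1,0,0],[-1,0,0.15,0,0],[-1,0,0.2,0,0],[-1,0,0.25,0,0],[-1,0,0.3,0,0]]
  ]
}}

```text
clock: 12.8
position: [0.6376, 0.0322, 0.0324]
tool_rot: [0.0, 0.995, 0.1, -0.0]
ft_force: [-0.7, 2.6, -0.3]
finger_gap: 0.0081
finger_force: 15.0
```

Request:
{"method": "servo_tool", "body": {
  "rows": [
    [[-1,0,0.05,0,0],[-1,0,0.1,0,0],[-1,0,0.15,0,0],[-1,0,0.2,0,0],[-1,0,0.25,0,0],[-1,0,0.28,0,0],[-1,0,0.3,0,0],[-1,0,0.3,0,0]]
  ]
}}

```text
clock: 13.47
position: [0.6497, -0.0265, 0.0325]
tool_rot: [0.0, 0.995, 0.1, 0.0]
ft_force: [0.3, -1.5, -1.6]
finger_gap: 0.008
finger_force: 15.0
```

```bash
python3 to.py d -225 0 32 -78.3

```

```text
t 13.4667 tcp [649.7 -26.5  32.5] dock -226.2 -0.3 yaw -78.48 tilt z [ 4.e-04 -6.e-04 -1.e+00] F [ 0.3 -1.5 -1.6] q [-0.11  0.75  1.5  -0.    0.9   1.26] gap 0.007970544821684102 14.999078214168549
F dock -1.5762083501301298 -0.003943492707802658
shift [-0.0016 -0.0061  0.0023] turn -0.001
```

Release, then go up and sideways to look.

Request:
{"method": "servo_tool", "body": {
  "rows": [
    [[-0.3,0,0,0,0],[-0.3,0,0,0,0],[-0.3,0,0,0,0],[-0.3,0,0,0,0],[-0.3,0,0,-0.1,0],[-0.3,0,0,-0.25,0],[-0.3,0,0,-0.45,0],[-0.3,0,0,-0.6,0]]
  ]
}}

```text
clock: 14.13
position: [0.6497, -0.0251, 0.1551]
tool_rot: [0.0, 0.995, 0.101, 0.001]
ft_force: [0.0, 0.2, 0.4]
finger_gap: 0.0326
finger_force: 0.0
```

Request:
{"method": "servo_tool", "body": {
  "rows": [
    [[-0.3,0,0.2,-0.3,0],[-0.3,0,0.4,-0.3,0],[-0.3,0,0.6,-0.3,0],[-0.3,0,0.8,-0.3,0],[-0.3,0,1,-0.3,0],[-0.3,0,1,-0.3,0],[-0.3,0,1,-0.3,0],[-0.3,0,1,-0.3,0]]
  ]
}}

```text
clock: 14.8
position: [0.6893, -0.2212, 0.2119]
tool_rot: [-0.0, 0.995, 0.1, -0.0]
ft_force: [0.1, 0.2, -1.0]
finger_gap: 0.0326
finger_force: 0.0
```

Request:
{"method": "servo_tool", "body": {
  "rows": [
    [[-0.3,-0.2,0.2,0,0],[-0.3,-0.4,0.4,0,0],[-0.3,-0.6,0.6,0,0],[-0.3,-0.6,0.6,0,0],[-0.3,-0.6,0.6,0,0],[-0.3,-0.6,0.6,0,0]]
  ]
}}

```text
clock: 15.3
position: [0.5952, -0.3629, 0.2127]
tool_rot: [-0.0, 0.995, 0.1, 0.0]
ft_force: [0.7, 0.4, 0.8]
finger_gap: 0.0328
finger_force: 0.0
```

```bash
python3 - <<'E'
from h import *
import pickle
c=read_camera("top");pickle.dump(c,open("top4.pkl","wb"));I=c["image"]
cv2.imwrite("pics/t4.png",cv2.resize(I[110:310,100:360,::-1],None,fx=3,fy=3))
P=cloud(c)*1000;z=np.where(c["z_map"]>0,P[...,2],-999)
O=np.array([603.5,195.]);a=np.radians(101.7);ex=np.array([np.cos(a),np.sin(a)]);ey=np.array([-ex[1],ex[0]])
X=(P[...,:2]-O)@ex;Y=(P[...,:2]-O)@ey
m=(z>18)&(z<29)&(X<-45)&(X>-235)&(abs(Y)<70);print("frame X",np.percentile(X[m],[0,2,98,100]),"Y",np.percentile(Y[m],[1,99]),"z",np.median(z[m]),[np.median(z[m&(X<-110)&(X>-150)]),np.median(z[m&(X>-90)])])
m=(z>47)&(z<56)&(X<-40)&(X>-100)&(Y>100)&(Y<185);print("heel X",np.percentile(X[m],[2,98]),"Y",np.percentile(Y[m],[2,98]))
m=(z>20)&(z<60)&(Y>165)&(Y<195)&(abs(X+43)<15);print("bar X",X[m].mean(),z[m].max())
o=pickle.load(open("top0.pkl","rb"));P0=cloud(o)*1000
for n,(x0,x1,y0,y1) in dict(tub=(120,180,170,230),carton=(105,185,265,330),phone=(415,500,130,185)).items():
    for Q,cc in((P0,o),(P,c)):
        k=(Q[...,2]>5)&(Q[...,2]<60)&(cc["z_map"]>0);k[:y0]=0;k[y1:]=0;k[:,:x0]=0;k[:,x1:]=0;print(n,Q[k].mean(0).round(1))
E
```

```text
frame X [-228.36863709 -217.063667    -64.7373045   -59.40903686] Y [-54.59250858  53.20098516] z 22.206378968247066 [np.float64(22.25693257482364), np.float64(22.16362648455239)]
heel X [-77.97389203 -41.06015794] Y [120.54483222 181.36695982]
bar X -43.97823780996566 55.55205750417436
tub [574.8 432.7  43.8]
tub [574.9 433.   43.7]
carton [353.2 436.4  33.9]
carton [353.3 437.   34. ]
phone [ 686.1 -275.     9.2]
phone [ 686.2 -275.     9.1]
```

View pics/t4.png

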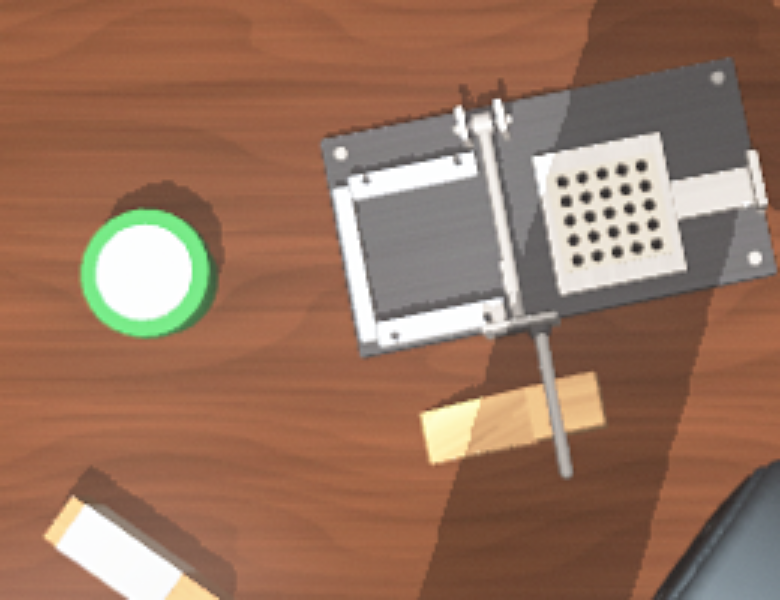

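The final crop shows the plate flat on the deck at (612,215), wholly clear of rails and catch, with the tab on the deck's front edge. The wedge is still home under the raised bar at (553,400). Tub and carton are unmoved in the crop, and the phone is unmoved by measurement. Handing in.

```bash
python3 -c "
from cell import finish_job
print(finish_job())"
```

```text
the job is handed in; nothing more can be done
None
```

The job is handed in at about 15 s: the wedge is fully home and alone holds the catch up, the plate lies flat on the deck about 25 mm clear of the catch rod, and the tub, carton and phone have not moved.

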